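Load a ring band on the dividing fixture and index it three clicks

ROBOT

A 6-joint arm with a two-finger parallel gripper is mounted at the origin on the work surface. World frame = base frame: x ahead of the robot, y to its left, z up, the work surface at z = 0. Lengths are in mm, angles in degrees, forces in N, time in s.
With the tool pointing down it reaches from about 300 to 850 mm from the base axis. Payload 4.2 kg.
Tool frame: the origin (TCP) lies between the finger pads; the fingertips stand 25 mm ahead of it and the grasp point (between the pads) lies 6 mm ahead of it; x points along the fingers, y is the direction in which the jaws open and shut, and the axes are right-handed (so a half turn about x gives the same grasp; the last joint's range is limited). The gripper opens to 91 mm and grips with 3 to 60 N. Pads are 32 mm wide; open, the fingers measure 118 mm over their backs; the gripper's body (76 mm by 178 mm) begins 60 mm behind the grasp point.
Start: joints at [-75.229, 18.312, 89.639, -0, 72.044, -1.146], TCP at [157.691, -552.969, 238.976] pointing down, gripper open.
Joint ranges: [-177.97, 177.97], [-48.28, 115.42], [12.27, 149.76], [-77.06, 257.06], [2.81, 150.46], [-146.56, 146.56]. Speed limits (degrees/s): [147.25, 147.25, 180, 180, 180, 180].

INTERFACE

Orientations are given as [roll, pitch, yaw] about the fixed x, y, z axes, in that order (R = Rz(yaw) Ry(pitch) Rx(roll)).
In Python, from workcell import env gives the robot as it stands.
- The arm moves only by the tool jog_arm, never from a script. Its argument "plan" is one flat list of numbers, 4 for each row, row after row: the shift along the tool's x, y, z in cm, then the turn about the tool's x in units of 6 degrees (1.0 is 6 degrees). In form: [tx, ty, tz, turn, tx, ty, tz, turn, ...]. A call has 1 to 12 rows; each row shifts and turns the commanded pose from where the row before left it, along the tool's axes as they then stand; what a row does not reach is not made up. A row lasts 1/12 s, in which the tool goes at most 41.7 mm and 7.16 degrees, less where a joint would pass 70% of its speed; a pose out of reach is approached as far as the arm can. A call with a gripper value outside its range is refused whole. "claw" is the finger opening in cm, from 0 to 9.12, set as the call begins (left out, the last holds). The fingers move at their own pace and stop on an object; "newtons" is the grip in N (left out, the last holds). Time passes only in rows, so rows that do not move let the fingers close. It gives the time, the measured TCP pose, the force and the opening at its end, in the units of the state.
- env.state(): the state, without advancing time (a new reading comes with each control period).
- env.grab_frame(name): name is "side" or "top"; returns the picture (420x560x3 uint8, red, green, blue); there is no depth.
- env.calibration(name): a dict with "vertical_fov" (degrees; the focal length in pixels is half the picture's height over the tangent of half this angle, whatever the lens; pixels are square), "cx", "cy" (the principal point, pixels), "k1" (the pictures are not rectified: a ray, as slopes to the right and down, at radius r is drawn at 1 + k1 r^2 times it, then the intrinsics apply), "origin" and "orientation" of the camera in the world. Camera axes: x right, y down, z forward; pixel columns grow to the right and rows downward; lengths in mm; the calibration is good to about 2 mm. A picture is of the moment at which its call begins. calibration takes no time and is no camera call.
- env.job_done(): hands the job in, once; it reports no verdict.
The state is a dict: "time_s": time; "qpos": joint angles; "qvel": joint speeds; "effort": joint torques, N m; "ee_pos": TCP position; "ee_rot": TCP orientation; "force": force on the tool from outside, world axes, zero at the start; "torque": the same for the moment, N m; "gripper_width": finger opening in mm.
Only numpy, scipy, OpenCV 4.12 (cv2) and the standard library are available. Lean on these libraries where they do the work, as an engineer would, in place of code of your own. Each camera call takes 0.05 s, during which the arm holds its last target.

TASK

Put the tall plain ring band over the peg of the small dividing fixture so that it sits fully down on the shoulder; the gold is soft, so pinch it lightly (about 10 N is plenty, never more than about 20 N) and do not force it down. Only then turn the fixture's knob clockwise, seen from above, by three clicks from where it stands, to the third stop and not on towards the fourth, and finish while still gripping the knob there. Leave the band on its peg, and the two other pieces, the hammer and the cup where they lie.

Things in the scene. Friction and masses are not known exactly. Their poses are not given: they have to be found in the camera images.
- band_center (a point): Centre (half-way up) of the ring band to be loaded: a loose plain brass-coloured round ring, 24 mm outside diameter, 18 mm bore, 14 mm high, about 23 g, its z axis along the bore, lying with the bore upright on the mat. It is by far the tallest of the three small pieces on the mat, which lie about 85 mm apart in a row in changing order; the other two are not wanted. Soft: limit the pinch.
- mat: Fixed dark wooden mat, 110 mm (its x) by 260 mm (its y) and 6 mm thick, on which the three pieces lie; origin at the centre of its underside on the bench top.
- fixture: The dividing fixture, fixed to the bench: a grey block 85 mm (its x) by 190 mm (its y) and 40 mm high; origin at the centre of its underside, z up. The knob stands 55 mm from the centre towards its -y, the ring peg 55 mm towards its +y.
- seat (a point): Point on the peg's axis at the level of its shoulder, 56 mm above the bench: the band's lower face must rest here (band centre 7 mm above). The upright steel peg is 15 mm in diameter for 17 mm above the shoulder, then tapers over 8 mm to a 7 mm tip 25 mm above the shoulder. The shoulder below is 25 mm in diameter and 12 mm high, on a 38 mm disc whose top is 44 mm above the bench. The peg turns together with the knob, 1:1.
- knob_grip (a point): Grip point of the knob, on its upright turning axis, 81 mm above the bench. The knob is a black upright bar 42 mm long (along this point's x), 14 mm thick (its y), from 52 mm to 96 mm above the bench, on a steel disc 42 mm across. A white line on top marks its -x end. At the start its x is parallel to the fixture's x.
- knob (a joint): Angle of the knob (rad), 0 at the start stop, growing clockwise seen from above. A spring-like detent has a stop every 22.5 degrees (0.393 rad, 16 a turn, marked by ticks on the dial): stops at 0, 0.393, 0.785, 1.178 (the third), 1.571 and on. Between stops the knob resists with up to about 0.06 to 0.12 N m, then falls into the next stop; it stays at a stop when let go. No end stop near the third.
- thin_ring: Bystander: loose ring, 24 mm outside diameter but only 5 mm high, on the mat; origin at the centre of its underside.
- square_frame: Bystander: loose square frame 22 by 22 mm, 8 mm high, on the mat; origin at the centre of its underside.
- hammer: Bystander: hammer lying beyond the work, 220 mm long.
- cup: Bystander: small white cup, 60 mm across and 45 mm high, beyond the work.
There are look-alikes about, which are no part of the job. What is shaped like the part that bears band_center but purple is not meant.

How it is judged:
By the outcome, as a careful person would: the job done as asked, in the order asked, and still so for the second after the job is handed in, while the arm keeps its last pose, push and grip.
It also fails if it takes over 61 s, if anything falls off the work surface, if the arm or the gripper's body presses on something with over 40 N, if the wrist force passes 120 N, or if a joint passes its speed limit or range.

## Working session

There is one attempt and no reset: what is moved stays moved. The work goes in short steps, Python scripts to look and compute and a tool call to move; the robot and the scene stay as the last step left them, time stands still between calls to the robot, and variables do not carry over. Pictures are saved under pics/ and viewed, and the job is handed in when it is done.

Besides the shell and the picture viewer there is one more tool, called as name(argument=value, ...) on one line, values as JSON. jog_arm: Moves the arm, as the interface text tells. Its arguments: {"type":"object","properties":{"plan":{"type":"array"},"claw":{"type":"number"},"newtons":{"type":"number"}},"required":["plan"]}

```bash
mkdir -p pics; cat > h.py <<'E'
import numpy as np, cv2
from workcell import env
E
python3 - <<'E'
from h import *
for n in ("side","top"):
    print(n, env.calibration(n)); cv2.imwrite(f"pics/{n}0.png", env.grab_frame(n)[:,:,::-1])
print(env.state())
E
```

```text
side {'vertical_fov': 44.320470172707445, 'cx': 283.7377596099268, 'cy': 212.367624618413, 'k1': -0.04026887440427615, 'origin': array([241.20038183, 534.0094532 , 740.11697005]), 'orientation': array([-133.51199658,   -1.19253566, -144.080142  ])}
top {'vertical_fov': 44.501349120267136, 'cx': 273.9485873215937, 'cy': 204.056464677086, 'k1': -0.13236612261112354, 'origin': array([ 534.93496261,    1.92196592, 1035.16405023]), 'orientation': array([-175.8529073 ,   -0.83934151,  -90.11466657])}
{'time_s': 0.1, 'qpos': array([-7.52292392e+01,  1.83484906e+01,  8.96975445e+01,  1.03811928e-03,
        7.20442832e+01, -1.14647715e+00]), 'qvel': array([ 0.01514837, -0.13004822, -0.17019742,  0.05294167,  0.04892722,
        0.08546202]), 'effort': array([-1.83319565e-05, -4.13332593e+01, -2.32509649e+01,  7.28657423e-02,
        4.21502092e-02, -5.15169177e-05]), 'ee_pos': array([ 157.59192114, -552.56887254,  238.21186714]), 'ee_rot': array([-91.7726141 ,  89.90967621, 104.14430303]), 'force': array([ 0.03174613,  0.13138318, -0.46155486]), 'torque': array([0.01807868, 0.04562113, 0.02882228]), 'gripper_width': 91.30038944441596}
```

View pics/side0.png

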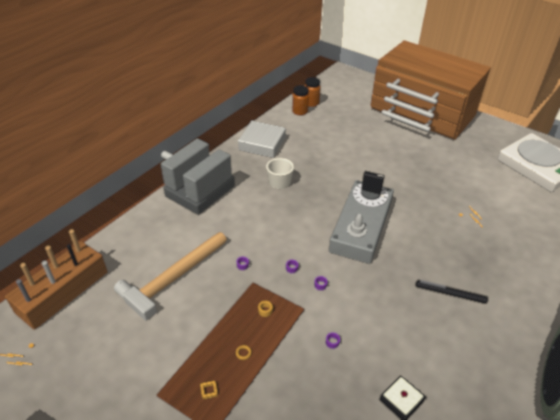

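View pics/top0.png

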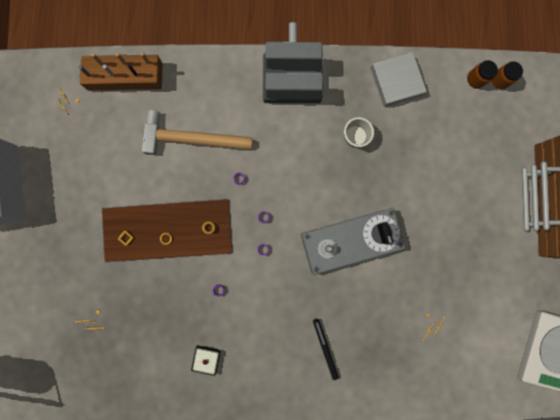

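```bash
cat > h.py <<'E'
import numpy as np, cv2
from workcell import env
from scipy.spatial.transform import Rotation as Ro
CAL={n:env.calibration(n) for n in("side","top")}
def cam(n):
    c=CAL[n]; f=210/np.tan(np.radians(c['vertical_fov'])/2)
    K=np.array([[f,0,c['cx']],[0,f,c['cy']],[0,0,1]]); D=np.array([c['k1'],0,0,0,0.])
    R=Ro.from_euler('xyz',c['orientation'],degrees=True).as_matrix()
    return K,D,R,c['origin']
def ray(n,uv):
    K,D,R,o=cam(n)
    p=cv2.undistortPoints(np.array([[uv]],float),K,D)[0,0]
    d=R@np.array([p[0],p[1],1]); return o,d/np.linalg.norm(d)
def onz(n,uv,z):
    o,d=ray(n,uv); return o+d*(z-o[2])/d[2]
def tri(us,ut):
    o1,d1=ray("side",us);o2,d2=ray("top",ut)
    A=np.stack([d1,-d2],1); t=np.linalg.lstsq(A,o2-o1,rcond=None)[0]
    a=o1+d1*t[0];b=o2+d2*t[1]; return (a+b)/2,a-b
def proj(n,p):
    K,D,R,o=cam(n)
    q=cv2.projectPoints(np.atleast_2d(np.array(p,float)),cv2.Rodrigues(R.T)[0],-R.T@o,K,D)[0]
    return q[:,0]
def crop(img,x,y,w,h,s,name):
    cv2.imwrite(name,cv2.resize(img[y:y+h,x:x+w,::-1],None,fx=s,fy=s,interpolation=cv2.INTER_CUBIC))
E
python3 - <<'E'
from h import *
s=cv2.imread("pics/side0.png")[:,:,::-1];t=cv2.imread("pics/top0.png")[:,:,::-1]
def rs(i,x,y,w,h,W,H): return cv2.resize(i[y:y+h,x:x+w],(W,H),interpolation=cv2.INTER_CUBIC)
a=np.vstack([np.hstack([rs(s,180,280,110,130,330,390)[:300],rs(s,320,160,80,100,400,500)[0:500][:300]])])
cv2.imwrite("pics/c1.png",np.vstack([np.hstack([rs(t,95,195,140,70,560,280)]),])[:,:,::-1])
crop(s,180,280,130,130,4,"pics/c2.png"); crop(s,320,160,80,100,6,"pics/c3.png"); crop(t,295,200,120,80,6,"pics/c4.png")
for n,i in(("side",s),("top",t)):
    h=cv2.cvtColor(np.ascontiguousarray(i),cv2.COLOR_RGB2HSV)
    m=cv2.inRange(h,(16,130,100),(32,255,255))
    N,L,S,C=cv2.connectedComponentsWithStats(m)
    for k in range(1,N):
        if S[k,4]>15: print(n,S[k],C[k].round(1), onz(n,C[k],13).round(1))
E
```

```text
side [258 300  15  17 200] [264.8 308. ] [564.5 117.3  13. ]
side [235 345  17  15 150] [243.1 352.1] [540.2 206.1  13. ]
side [  7 354   8   3  16] [ 10.4 354.9] [831.2 432.4  13. ]
side [ 16 362   8   3  17] [ 19.4 362.9] [807.4 432.2  13. ]
side [200 380  18  19 227] [208.6 389.4] [541.5 286.7  13. ]
top [202 221  13  13  92] [207.9 227.2] [562.9 118.3  13. ]
top [118 230  15  16 105] [124.7 237.6] [541.9 285.9  13. ]
top [159 232  13  13  89] [165.2 238.2] [541.  203.8  13. ]
top [427 323   7  11  18] [429.3 329.1] [ 356.4 -325.4   13. ]
top [ 89 327  14   2  22] [ 95.9 327.6] [361.4 343.7  13. ]
```

```bash
python3 -c "
import cv2,numpy as np
a=[cv2.imread(f'pics/c{i}.png') for i in(1,2,3,4)]
print([x.shape for x in a])"
```

```text
[(280, 560, 3), (520, 520, 3), (600, 480, 3), (480, 720, 3)]
```

View pics/c2.png

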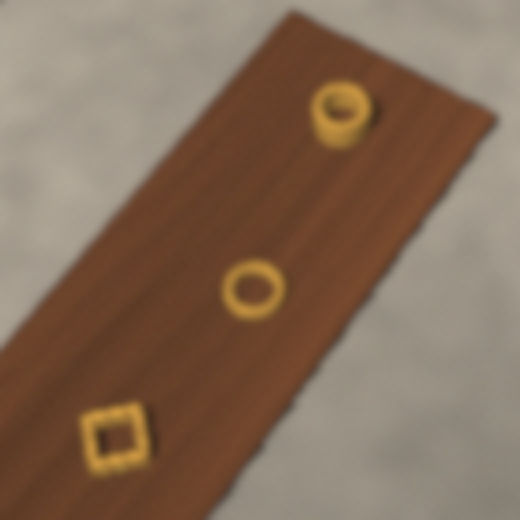

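View pics/c3.png

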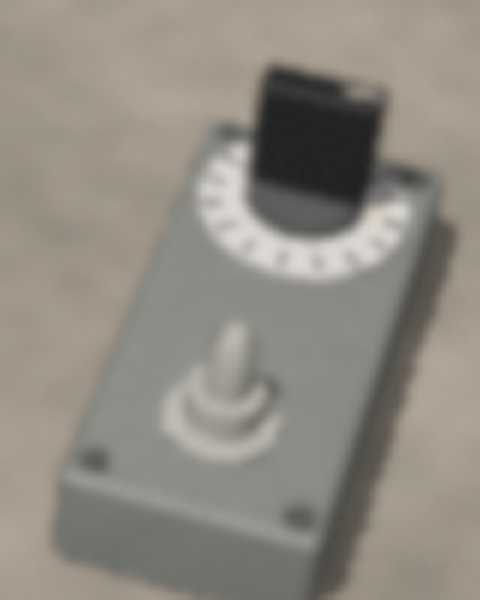

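View pics/c4.png

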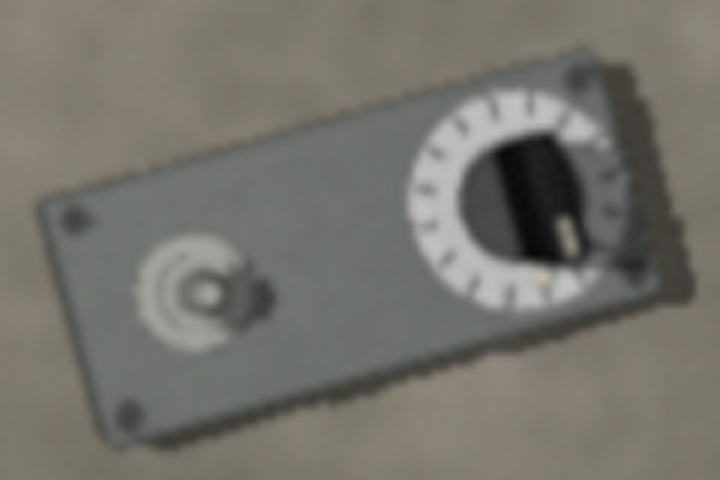

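View pics/c1.png

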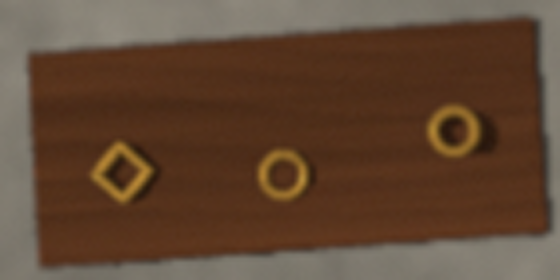

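```bash
python3 - <<'E'
from h import *
t=lambda X,Y:((X+.5)/6-.5+295,(Y+.5)/6-.5+200)
s=lambda X,Y:((X+.5)/6-.5+320,(Y+.5)/6-.5+160)
print("corners top", [onz("top",t(*p),40).round(1) for p in((40,203),(592,50),(655,285),(105,440))])
print("corners side(screws)",[onz("side",s(*p),40).round(1) for p in((95,461),(299,517),(408,175),(230,132))])
print("screws top",[onz("top",t(*p),40).round(1) for p in((76,221),(130,414),(636,267),(583,78))])
print("tip top",onz("top",t(207,293),81),"side",onz("side",s(237,322),81))
print("tri",tri(s(237,322),t(207,293)))
print("disc",onz("top",t(194,293),44),onz("side",s(221,413),44))
S=cv2.imread("pics/side0.png");T=cv2.imread("pics/top0.png")
for n,i in(("side",S),("top",T)):
    h=cv2.cvtColor(i,cv2.COLOR_BGR2HSV)
    m=cv2.inRange(h,(0,0,175),(180,40,255))
    N,L,ST,C=cv2.connectedComponentsWithStats(m)
    for k in range(1,N):
        if ST[k,4]>8 and 300<C[k][0]<420 and 150<C[k][1]<280: print(n,ST[k],C[k].round(1))
# band: hole + outer ellipse fits
for n,i,b in(("side",S,(250,292,30,34)),("top",T,(194,212,30,30))):
    x,y,w,hh=b; c=cv2.resize(i[y:y+hh,x:x+w],None,fx=8,fy=8,interpolation=cv2.INTER_CUBIC)
    h=cv2.cvtColor(c,cv2.COLOR_BGR2HSV); m=cv2.inRange(h,(14,110,95),(34,255,255))
    cs,hi=cv2.findContours(m,cv2.RETR_CCOMP,cv2.CHAIN_APPROX_NONE)
    for k,q in enumerate(cs):
        if len(q)>30:
            e=cv2.fitEllipse(q); u=((e[0][0]+.5)/8-.5+x,(e[0][1]+.5)/8-.5+y)
            print(n,"hole" if hi[0][k][3]>=0 else "outer",np.round(e[1],1)/8,np.round(u,2),[onz(n,u,z).round(1)[:2] for z in(13,20)], cv2.boundingRect(q))
    cv2.imwrite(f"pics/b_{n}.png",np.hstack([c,cv2.cvtColor(m,cv2.COLOR_GRAY2BGR)]))
E
```

```text
corners top [array([549.9, -65.6,  40. ]), array([ 599.2, -247.1,   40. ]), array([ 522.4, -266.8,   40. ]), array([473.5, -86.3,  40. ])]
corners side(screws) [array([545.7, -77.5,  40. ]), array([482.4, -95.2,  40. ]), array([ 531.2, -261.1,   40. ]), array([ 592.5, -243.5,   40. ])]
screws top [array([544.1, -77.3,  40. ]), array([481.8, -94.4,  40. ]), array([ 528.3, -260.6,   40. ]), array([ 590.1, -244. ,   40. ])]
tip top [ 521.27622908 -114.59008652   81.        ] side [ 524.14618028 -119.35925711   81.        ]
tri (array([ 521.53021962, -113.80386866,   86.70607167]), array([ 0.3442401 ,  0.17568854, -0.02638091]))
disc [ 520.76603286 -114.90301505   44.        ] [ 523.05247571 -116.25758717   44.        ]
side [353 184  35  23 292] [367.9 197.8]
side [357 215   3   4   9] [358.1 216.6]
side [305 218   6   5  22] [307.3 220. ]
side [392 219   3   4  11] [393.  220.4]
side [351 223   7   6  14] [353.8 226.1]
side [348 225  18  11  49] [354.1 231.9]
side [316 249   5   3   9] [318.  249.8]
side [309 257   4   4   9] [310.3 258.6]
top [364 216  24  35 265] [373.8 232.6]
top [387 246   4   4  12] [388.6 247.2]
side outer [16.3375 18.55  ] [264.72 308.02] [array([564.6, 117.3]), array([561.5, 121.3])] (55, 60, 133, 147)
side hole [1.5    2.6375] [265.05 308.11] [array([564.1, 117.1]), array([561. , 121.1])] (113, 126, 23, 13)
top outer [13.4    13.7125] [207.69 227.24] [array([562.9, 118.9]), array([562.7, 118.1])] (59, 70, 109, 111)
top hole [6.9    7.7625] [207.7  227.25] [array([562.8, 118.8]), array([562.6, 118. ])] (85, 95, 56, 63)
```

```bash
cat >> h.py <<'E'
def show(tgt=None,phi=None):
    s=env.state(); R=Ro.from_euler('xyz',s['ee_rot'],degrees=True).as_matrix(); p=s['ee_pos']
    f=np.degrees(np.arctan2(R[1,1],R[0,1]))
    print("t",round(s['time_s'],2),"p",p.round(1),"x",R[:,0].round(4),"phi",f.round(2),"q",s['qpos'].round(1),"F",s['force'].round(2),"T",s['torque'].round(3),"w",round(s['gripper_width'],2))
    if tgt is not None: print("tool delta cm (now axes)",(R.T@(np.array(tgt)-p)/10).round(3))
    if phi is not None:
        d=f-phi; a=np.radians(phi); y=np.array([np.cos(a),np.sin(a),0]); x=np.array([0,0,-1.]); R2=np.stack([x,y,np.cross(x,y)],1)
        print("turn units",((d+90)%180-90)/6, "delta after turn",(R2.T@(np.array(tgt)-p)/10).round(3))
E
python3 - <<'E'
from h import *
show((563.5,117.9,110),20)
show((563.5,117.9,110),105)
E
```

```text
t 0.1 p [ 157.6 -552.6  238.2] x [-4.0e-04  1.5e-03 -1.0e+00] phi -74.08 q [-75.2  18.3  89.7   0.   72.   -1.1] F [ 0.03  0.13 -0.46] T [0.018 0.046 0.029] w 91.3
tool delta cm (now axes) [ 12.908 -53.324 -57.421]
turn units 14.319486555332304 delta after turn [ 12.821  61.074 -49.121]
t 0.1 p [ 157.6 -552.6  238.2] x [-4.0e-04  1.5e-03 -1.0e+00] phi -74.08 q [-75.2  18.3  89.7   0.   72.   -1.1] F [ 0.03  0.13 -0.46] T [0.018 0.046 0.029] w 91.3
tool delta cm (now axes) [ 12.908 -53.324 -57.421]
turn units 0.15281988866563742 delta after turn [12.821 54.257 56.561]
```

jog_arm(plan=[0,0,0,-1.1,0,0,0,-1.1,0,0,0,-1.1,0,0,0,-1.1,0,0,0,-1.1,0,0,0,-1.1,0,0,0,-1.1,0,0,0,-1.1,0,0,0,-1.1,0,0,0,-1.1,0,0,0,-1.1,0,0,0,-1.1], claw=5.0, newtons=10)

```text
time_s: 1.1
ee_pos: [157.6, -552.7, 238.5]
ee_rot: [-170.4, 89.9, 105.1]
force: [0.2, -0.4, 0.3]
gripper_width: 50.3
```

jog_arm(plan=[0,0,0,-1.1,0,0,0,-1.1,0,0,0,-0.3,0,0,0,0,0,0,0,0])

```text
time_s: 1.52
ee_pos: [157.6, -552.8, 238.6]
ee_rot: [169.0, 90.0, 99.1]
force: [-0.4, -0.8, 0.4]
gripper_width: 49.9
```

```bash
python3 -c "
from h import *
show((563.5,117.9,110),20)"
```

```text
t 1.52 p [ 157.6 -552.8  238.6] x [-1.e-04  7.e-04 -1.e+00] phi 20.05 q [-75.2  18.3  89.7   0.   72.  -95.3] F [-0.41 -0.81  0.38] T [-0.002 -0.153  0.072] w 49.94
tool delta cm (now axes) [ 12.904  61.118 -49.076]
turn units 0.008570301196139477 delta after turn [ 12.86   61.076 -49.14 ]
```

jog_arm(plan=[0,1.3,-1.0,0,0,2.5,-2.0,0,0,2.6,-2.1,0,0,2.6,-2.1,0,0,2.6,-2.1,0,0,2.6,-2.1,0,0,2.6,-2.1,0,0,2.6,-2.1,0,0,2.6,-2.1,0,0,2.6,-2.1,0,0,2.6,-2.1,0,0,2.6,-2.1,0])

```text
time_s: 2.52
ee_pos: [355.1, -222.7, 239.0]
ee_rot: [101.2, 90.0, 31.3]
force: [-0.1, -0.6, 0.9]
gripper_width: 50.2
```

jog_arm(plan=[0.6,2.6,-2.1,0,1.2,2.6,-2.1,0,1.2,2.6,-2.1,0,1.2,2.6,-2.1,0,1.2,2.6,-2.1,0,1.2,2.6,-2.1,0,1.2,2.6,-2.1,0,1.2,2.6,-2.1,0,1.2,2.6,-2.1,0,1.2,2.6,-2.1,0,0.9,2.0,-1.5,0,0,0,0,0])

```text
time_s: 3.52
ee_pos: [541.4, 86.6, 114.1]
ee_rot: [-164.0, 89.9, 126.3]
force: [-0.1, 0.1, 0.1]
gripper_width: 50.1
```

```bash
python3 -c "
from h import *
show((563.5,117.9,110),20)"
```

```text
t 3.52 p [541.4  86.6 114.1] x [-0.001   0.0013 -1.    ] phi 20.28 q [ 7.800e+00  2.220e+01  1.034e+02  1.000e-01  5.440e+01 -1.250e+01] F [-0.08  0.08  0.08] T [ 0.001 -0.155  0.033] w 50.12
tool delta cm (now axes) [ 0.411  3.161 -2.173]
turn units 0.04673901105370722 delta after turn [ 0.409  3.15  -2.189]
```

jog_arm(plan=[0.2,1.6,-1.1,0,0.2,1.6,-1.1,0,0,0,0,0,2.0,0,0,0,1.5,0,0,0,0,0,0,0])

```text
time_s: 4.02
ee_pos: [559.8, 113.2, 74.6]
ee_rot: [-96.9, 89.6, -166.8]
force: [-0.4, -0.8, 0.3]
gripper_width: 49.8
```

```bash
python3 -c "
from h import *
show((563.5,117.9,34),20)
for n,b in(('side',(200,230,130,110)),('top',(160,180,100,100))):
    i=env.grab_frame(n); crop(i,*b,5,f'pics/a_{n}.png')
p=env.state()['ee_pos']; print(proj('side',[p,[563.5,117.9,20],[563.5,117.9,6]]))"
```

```text
t 4.02 p [559.8 113.2  74.6] x [-0.0066 -0.0015 -1.    ] phi 20.09 q [ 10.3  26.7 102.5  -0.   51.1  -9.8] F [-0.42 -0.8   0.34] T [ 0.028 -0.095 -0.068] w 49.79
tool delta cm (now axes) [ 4.054  0.534 -0.31 ]
turn units 0.015710273884100918 delta after turn [ 4.058  0.506 -0.315]
[[267.17772954 283.86065645]
 [265.01871142 306.1248384 ]
 [265.05562814 310.98688367]]
```

View pics/a_side.png

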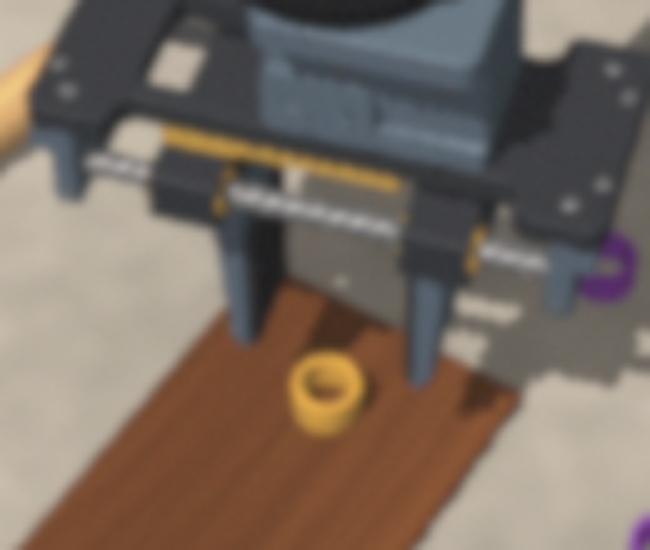

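View pics/a_top.png

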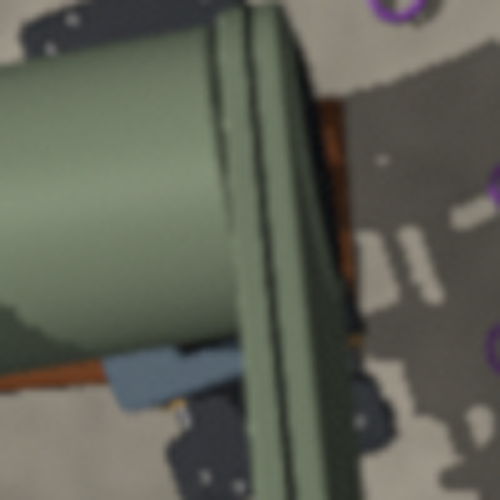

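jog_arm(plan=[0,0.5,-0.3,0,0.8,0,0,0,0.8,0,0,0,0.8,0,0,0,0.8,0,0,0,0.5,0,0,0,0.2,0,0,0,0,0,0,0])

```text
time_s: 4.78
ee_pos: [566.2, 118.5, 37.0]
ee_rot: [-96.2, 89.9, -166.1]
force: [1.3, 0.9, 0.3]
gripper_width: 49.9
```

```bash
python3 -c "
from h import *
show((563.5,117.9,34),20)
i=env.grab_frame('side'); crop(i,200,230,130,110,5,f'pics/b_side.png')"
```

```text
t 4.78 p [566.2 118.5  37. ] x [-1.6e-03 -4.0e-04 -1.0e+00] phi 20.11 q [ 10.7  29.8 103.8  -0.   46.5  -9.4] F [1.25 0.88 0.27] T [-0.059 -0.144  0.012] w 49.92
tool delta cm (now axes) [ 0.304 -0.273 -0.033]
turn units 0.01870368233693635 delta after turn [ 0.304 -0.273 -0.033]
```

View pics/b_side.png

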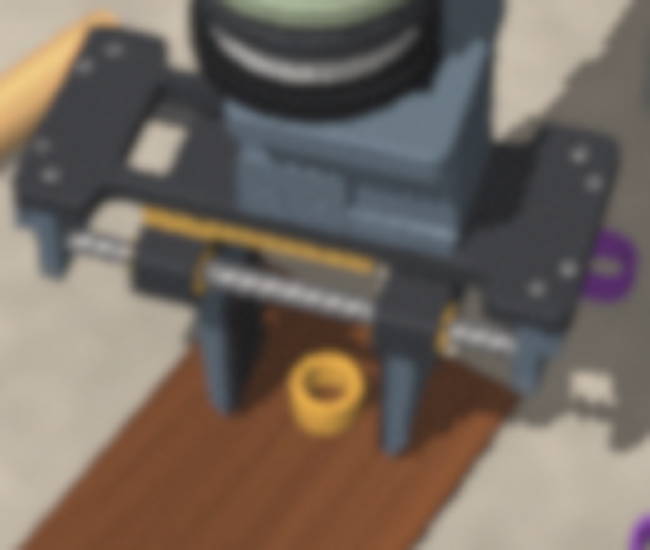

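jog_arm(plan=[0.2,-0.3,0,0,0.15,0,0,0,0,0,0,0,0,0,0,0])

```text
time_s: 5.17
ee_pos: [563.8, 117.6, 34.6]
ee_rot: [62.6, 90.0, -7.3]
force: [0.1, 0.2, 0.1]
gripper_width: 49.9
```

```bash
python3 -c "
from h import *
show((563.5,117.9,33),20)
i=env.grab_frame('side'); crop(i,200,230,130,110,5,f'pics/b2_side.png')"
```

```text
t 5.17 p [563.8 117.6  34.6] x [ 3.e-04 -0.e+00 -1.e+00] phi 20.12 q [ 10.6  29.8 104.4  -0.   45.8  -9.5] F [0.13 0.22 0.06] T [ 0.016 -0.204  0.039] w 49.93
tool delta cm (now axes) [ 0.159 -0.022 -0.04 ]
turn units 0.019441323151459262 delta after turn [ 0.159 -0.022 -0.04 ]
```

View pics/b2_side.png

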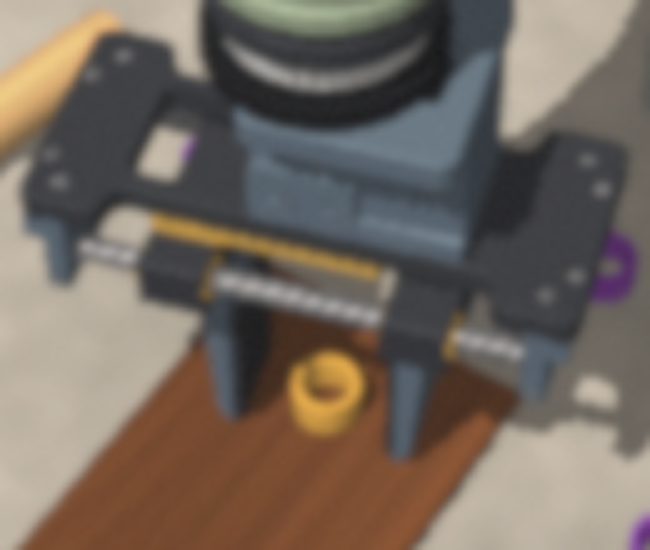

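```bash
python3 -c "
from h import *
s=env.state();R=Ro.from_euler('xyz',s['ee_rot'],degrees=True).as_matrix();p=s['ee_pos']
for dz in(-16,16):
  for dy in(-25,25,-33,33):
    u=proj('side',p+R@np.array([25,dy,dz]))[0]; print(dz,dy,(u-np.array([200,230]))*5+2)
print(R[:,2])
print((proj('side',[563.5,117.9,6])[0]-[200,230])*5+2)
a=np.linspace(0,6.28,40)
q=proj('side',np.stack([563.5+12*np.cos(a),117.9+12*np.sin(a),0*a+20],1));print(q.min(0),q.max(0), (q.min(0)-[200,230])*5+2,(q.max(0)-[200,230])*5+2)
"
```

```text
-16 -25 [383.25689859 454.39360395]
-16 25 [242.63105071 419.10615418]
-16 -33 [406.03232476 460.0954228 ]
-16 33 [220.40677597 413.51649528]
16 -25 [409.35687374 380.13765683]
16 25 [271.90788912 346.47508606]
16 -33 [431.61012132 385.57694055]
16 33 [250.17801967 341.14277115]
[ 3.43935212e-01 -9.38993370e-01  1.46297782e-04]
[327.27814069 406.93441833]
[257.96749895 300.41849842] [272.04313431 311.94265953] [291.83749476 354.09249212] [362.21567156 411.71329764]
```

jog_arm(plan=[0.1,0,0,0,0,0,0,0,0,0,0,0,0,0,0,0,0,0,0,0,0,0,0,0,0,0,0,0,0,0,0,0,0,0,0,0,0,0,0,0], claw=2.0, newtons=10)

```text
time_s: 6.05
ee_pos: [563.9, 117.6, 33.4]
ee_rot: [48.4, 90.0, -21.5]
force: [-0.1, 0.7, 0.6]
gripper_width: 23.1
```

```bash
python3 -c "
from h import *
show((563.5,117.9,33),20)
i=env.grab_frame('side'); crop(i,200,230,130,110,5,f'pics/b3_side.png')"
```

```text
t 6.05 p [563.9 117.6  33.4] x [ 1.e-04 -0.e+00 -1.e+00] phi 20.12 q [ 10.6  29.9 104.4  -0.   45.7  -9.5] F [-0.08  0.74  0.61] T [-0.009 -0.149 -0.016] w 23.09
tool delta cm (now axes) [ 0.044 -0.026 -0.038]
turn units 0.019449207041818777 delta after turn [ 0.044 -0.026 -0.038]
```

View pics/b3_side.png

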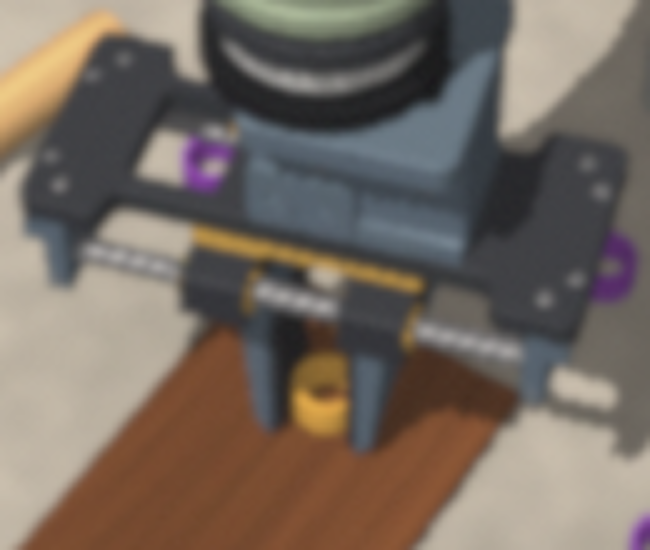

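jog_arm(plan=[-0.4,0,0,0,-0.9,0,0,0,-1.2,0,0,0,-1.3,0,0,0,-1.3,0,0,0,-1.3,0,0,0,-1.3,0,0,0,-1.2,0,0,0,-0.6,0,0,0,0,0,0,0,0,0,0,0])

```text
time_s: 7.02
ee_pos: [563.8, 117.6, 128.8]
ee_rot: [69.4, 90.0, -0.5]
force: [-0.5, 1.2, -0.3]
gripper_width: 22.9
```

```bash
python3 -c "
from h import *
show((522.3,-115.8,128),20)
i=env.grab_frame('side'); crop(i,200,170,130,110,5,f'pics/b4_side.png')"
```

```text
t 7.02 p [563.8 117.6 128.8] x [ 7.e-04 -0.e+00 -1.e+00] phi 20.12 q [10.6 23.5 98.7 -0.  57.8 -9.5] F [-0.51  1.2  -0.35] T [-0.013 -0.131 -0.009] w 22.95
tool delta cm (now axes) [  0.075 -11.925  20.487]
turn units 0.019479465120632256 delta after turn [  0.078 -11.884  20.511]
```

View pics/b4_side.png

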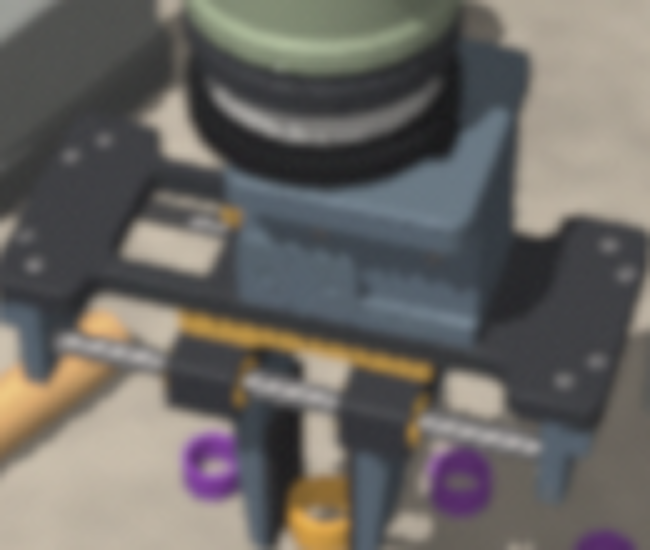

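jog_arm(plan=[0,-0.5,0.9,0,0,-1.1,1.9,0,0,-1.3,2.3,0,0,-1.3,2.3,0,0,-1.4,2.3,0,0,-1.4,2.3,0,0,-1.4,2.3,0,0,-1.3,2.3,0,0,-1.1,1.9,0,0,-0.7,1.3,0,0,-0.4,0.7,0,0,0,0,0])

```text
time_s: 8.07
ee_pos: [521.8, -117.4, 127.8]
ee_rot: [-104.2, 89.9, -174.2]
force: [0.3, 0.8, -0.2]
gripper_width: 23.3
```

jog_arm(plan=[0,0,0,0,0,0,0,0,0,0,0,0])

```text
time_s: 8.32
ee_pos: [522.7, -114.9, 128.3]
ee_rot: [-153.1, 90.0, 137.1]
force: [-0.5, 0.6, -0.9]
gripper_width: 23.0
```

```bash
python3 -c "
from h import *
show((522.3,-115.8,128),20)
i=env.grab_frame('side'); crop(i,310,130,110,110,6,f'pics/d_side.png')
i=env.grab_frame('top'); crop(i,270,180,120,100,6,f'pics/d_top.png')"
```

```text
t 8.32 p [ 522.7 -114.9  128.3] x [-2.e-04  2.e-04 -1.e+00] phi 20.18 q [-13.6  20.3 104.1   0.   55.6 -33.8] F [-0.45  0.59 -0.91] T [ 0.016 -0.084 -0.04 ] w 22.97
tool delta cm (now axes) [ 0.033 -0.063  0.069]
turn units 0.030430568953477177 delta after turn [ 0.033 -0.063  0.069]
```

View pics/d_side.png

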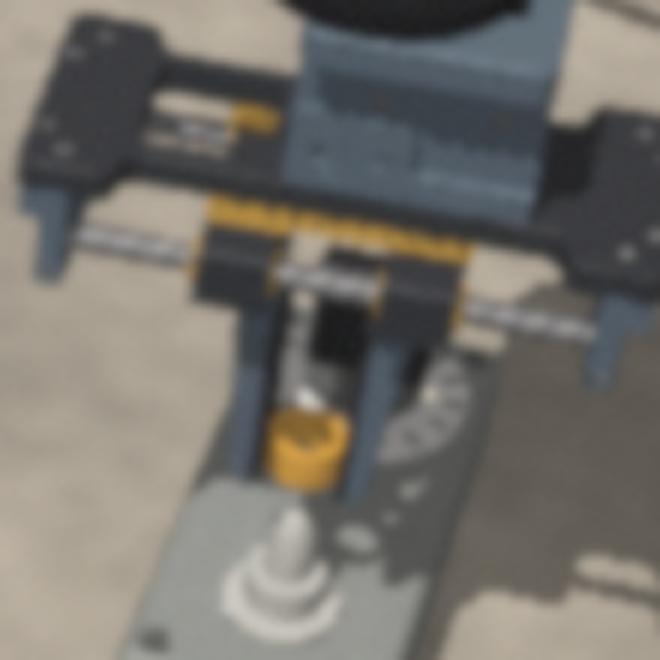

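View pics/d_top.png

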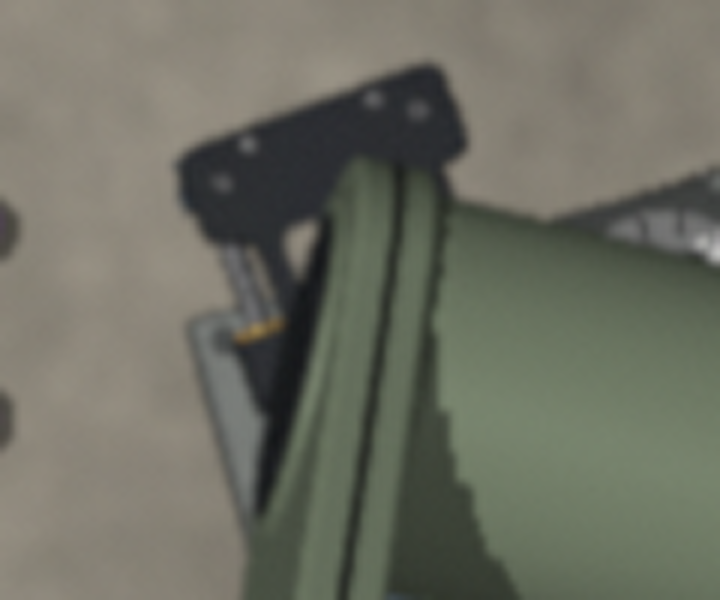

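```bash
python3 - <<'E'
from h import *
i=env.grab_frame('side'); cv2.imwrite('pics/d2.png',i[:,:,::-1])
h=cv2.cvtColor(i,cv2.COLOR_RGB2HSV); m=cv2.inRange(h,(14,120,90),(32,255,255)); m[:196]=0
N,L,S,C=cv2.connectedComponentsWithStats(m)
for k in range(1,N):
    if S[k,4]>30 and 340<C[k][0]<380: 
        print(S[k],C[k])
p=env.state()['ee_pos']; print(p)
sx=lambda X,Y:((X+.5)/6-.5+310,(Y+.5)/6-.5+130)
# band extents: left/right midpoint, top/bottom; 
u=sx(309,449); print("band by eye",onz('side',u,p[2]-20.4))
a=np.linspace(0,6.28,60)
for off in((0,0),):
  for z in(-13.4,-27.4):
    q=proj('side',np.stack([p[0]+12*np.cos(a),p[1]+12*np.sin(a),0*a+p[2]+z],1)); print((q.min(0)-[310,130])*6+2.5,(q.max(0)-[310,130])*6+2.5)
for nm,X,r,z in(("disc",(522.3,-115.8),19,44),("shoulder",(522.3,-115.8),12.5,56),("tip",(522.3,-115.8),3.5,81)):
    q=proj('side',np.stack([X[0]+r*np.cos(a),X[1]+r*np.sin(a),0*a+z],1)); print(nm,(q.min(0)-[310,130])*6+2.5,(q.max(0)-[310,130])*6+2.5)
E
python3 - <<'E'
import cv2
i=cv2.imread('pics/d2.png'); cv2.imwrite('pics/d3.png',cv2.resize(i[190:240,335:385],None,fx=12,fy=12,interpolation=cv2.INTER_CUBIC))
E
```

```text
[354 198  14  13 147] [360.63265306 204.19047619]
[ 522.71981858 -115.10185852  128.41637817]
band by eye [ 521.32394866 -115.1752532   108.01637817]
[267.94702715 403.71208737] [347.53248673 457.17778384]
[262.68730101 437.61360106] [341.45395898 491.16118197]
disc [222.52330625 552.91624503] [342.19975794 637.95498145]
shoulder [247.13885163 540.36746362] [326.53819055 596.2879788 ]
tip [285.13015134 503.00947263] [307.76141682 518.64509805]
```

View pics/d3.png

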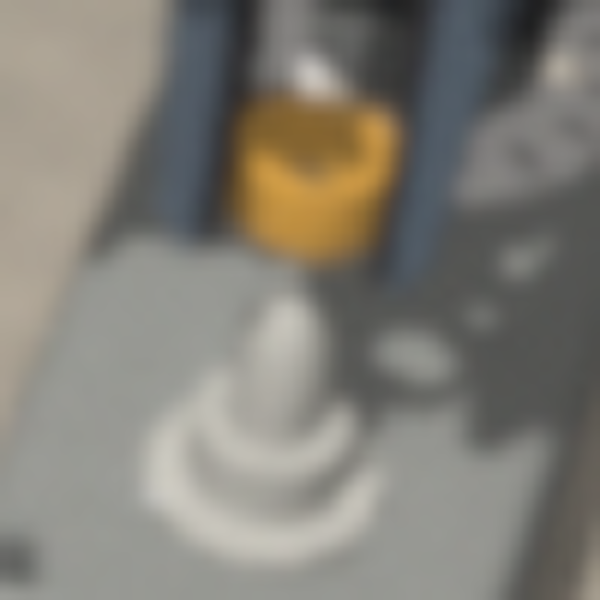

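jog_arm(plan=[0.5,0.05,0,0,0.5,0,0,0,0.5,0,0,0,0.4,0,0,0,0.3,0,0,0,0.3,0,0,0,0,0,0,0,0,0,0,0])

```text
time_s: 9.13
ee_pos: [523.0, -115.7, 103.3]
ee_rot: [-107.9, 90.0, -177.8]
force: [-0.5, -1.0, -0.4]
gripper_width: 23.1
```

```bash
python3 -c "
from h import *
show((522.3,-115.8,83.4),20)
i=env.grab_frame('side'); crop(i,335,180,60,55,10,f'pics/e_side.png')"
```

```text
t 9.13 p [ 523.  -115.7  103.3] x [-3.e-04 -0.e+00 -1.e+00] phi 20.11 q [-13.7  22.  105.8  -0.   52.3 -33.8] F [-0.51 -1.01 -0.42] T [ 0.002 -0.098 -0.012] w 23.15
tool delta cm (now axes) [ 1.986 -0.072 -0.012]
turn units 0.01852449542681948 delta after turn [ 1.986 -0.072 -0.012]
```

View pics/e_side.png

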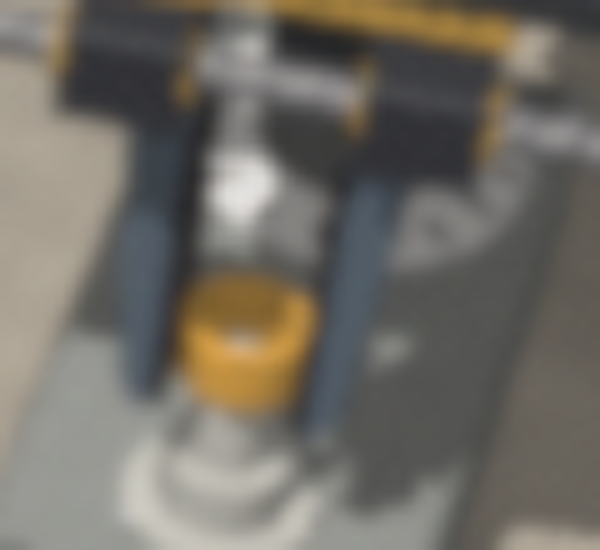

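```bash
python3 - <<'E'
from h import *
i=env.grab_frame('side')
c=cv2.resize(i[180:235,335:395],None,fx=10,fy=10,interpolation=cv2.INTER_CUBIC)
h=cv2.cvtColor(c,cv2.COLOR_RGB2HSV); m=cv2.inRange(h,(13,120,80),(32,255,255)); m[:260]=0
N,L,S,C=cv2.connectedComponentsWithStats(m); k=1+S[1:,4].argmax(); x,y,w,hh,_=S[k]; print(S[k],C[k])
u=(335+(x+w/2)/10-.5,180+(y+hh/2)/10-.5); print(onz('side',u,83))
f=lambda X,Y:(335+(X+.5)/10-.5,180+(Y+.5)/10-.5)
print("tip thru hole",onz('side',f(243,340),80))
# whole disc edges in d2 (clear view)
d=cv2.imread('pics/d2.png'); c=cv2.resize(d[190:240,335:385],None,fx=12,fy=12,interpolation=cv2.INTER_CUBIC)
hs=cv2.cvtColor(c,cv2.COLOR_BGR2HSV); m=cv2.inRange(hs,(0,0,172),(180,45,255)); m[:370]=0
cs=max(cv2.findContours(m,cv2.RETR_EXTERNAL,cv2.CHAIN_APPROX_NONE)[0],key=len); print(cv2.boundingRect(cs))
x,y,w,hh=cv2.boundingRect(cs)
cx=335+(x+w/2)/12-.5; by=190+(y+hh)/12-.5
print("disc centre x px",cx,"bottom",by)
a=np.linspace(0,6.28,90)
for X in((522.3,-115.8),(521.9,-115),(521,-115)):
    q=proj('side',np.stack([X[0]+19*np.cos(a),X[1]+19*np.sin(a),0*a+44],1)); print(X,(q.min(0)+q.max(0))/2,q.max(0)[1])
E
```

```text
[  175   277   140   129 13986] [243.76898327 339.38817389]
[ 522.87156934 -116.34147811   83.        ]
tip thru hole [ 524.51752294 -119.37663778   80.        ]
(140, 371, 240, 193)
disc centre x px 356.1666666666667 bottom 236.5
(522.3, -115.8) [356.64722665 228.81912268] 235.90719134325636
(521.9, -115) [356.6185664  229.14761681] 236.24489006345223
(521, -115) [357.02800669 229.35044547] 236.45316431505915
```

jog_arm(plan=[0.2,0,0,0,0.2,0,0,0,0.2,0,0,0,0.2,0,0,0,0,0,0,0])

```text
time_s: 9.65
ee_pos: [522.8, -115.6, 94.9]
ee_rot: [-118.2, 89.9, 171.9]
force: [-0.7, -0.6, 0.1]
gripper_width: 22.6
```

```bash
python3 -c "
from h import *
show((522.3,-115.8,83.4),20)"
```

```text
t 9.65 p [ 522.8 -115.6   94.9] x [-9.e-04  1.e-04 -1.e+00] phi 20.12 q [-13.7  22.5 106.4  -0.   51.2 -33.8] F [-0.7  -0.6   0.09] T [-0.048 -0.142 -0.055] w 22.59
tool delta cm (now axes) [ 1.154 -0.049  0.006]
turn units 0.019205211857446614 delta after turn [ 1.154 -0.05   0.006]
```

jog_arm(plan=[0.2,0,0,0,0.2,0,0,0,0.2,0,0,0,0.2,0,0,0,0.1,0,0,0,0.1,0,0,0,0,0,0,0])

```text
time_s: 10.23
ee_pos: [522.9, -115.6, 85.2]
ee_rot: [-107.8, 90.0, -177.7]
force: [0.1, -0.2, -0.7]
gripper_width: 23.5
```

```bash
python3 -c "
from h import *
show((522.3,-115.8,83.4),20)
i=env.grab_frame('side'); crop(i,335,180,60,55,10,f'pics/f_side.png')"
```

```text
t 10.23 p [ 522.9 -115.6   85.2] x [-4.e-04 -0.e+00 -1.e+00] phi 20.12 q [-13.7  23.2 107.   -0.   49.8 -33.8] F [ 0.1  -0.16 -0.69] T [ 0.012 -0.108 -0.   ] w 23.54
tool delta cm (now axes) [ 0.181 -0.067 -0.003]
turn units 0.019867312498838885 delta after turn [ 0.181 -0.067 -0.003]
```

View pics/f_side.png

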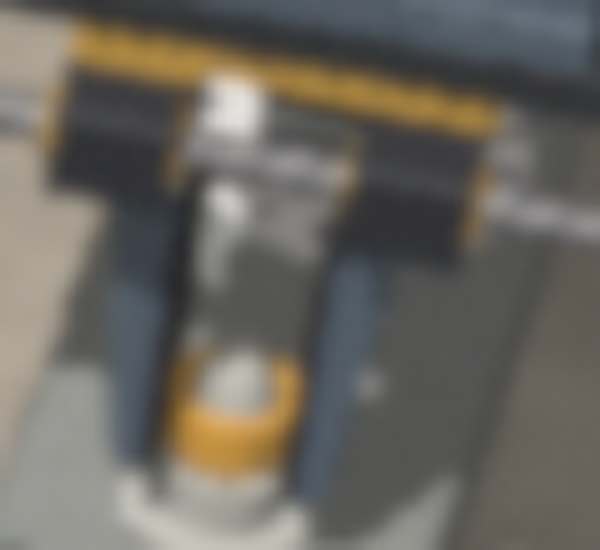

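Band is threaded: tip at crop (240,370) stands inside the bore. Last ~2 mm, gently.

jog_arm(plan=[0.1,0,0,0,0.05,0,0,0,0.05,0,0,0,0,0,0,0])

```text
time_s: 10.62
ee_pos: [523.1, -115.7, 83.4]
ee_rot: [21.2, 90.0, -48.7]
force: [0.1, 0.0, -0.5]
gripper_width: 22.9
```

```bash
python3 -c "
from h import *
show((522.3,-115.8,83.4),20)"
```

```text
t 10.62 p [ 523.1 -115.7   83.4] x [ 1.e-04 -1.e-04 -1.e+00] phi 20.12 q [-13.7  23.3 107.1  -0.   49.6 -33.8] F [ 0.12  0.   -0.46] T [-0.008 -0.128  0.013] w 22.93
tool delta cm (now axes) [ 0.005 -0.081 -0.014]
turn units 0.01930387657277303 delta after turn [ 0.005 -0.081 -0.014]
```

jog_arm(plan=[0.05,0,0,0,0,0,0,0,0,0,0,0])

```text
time_s: 10.87
ee_pos: [523.1, -115.7, 83.4]
ee_rot: [47.9, 90.0, -22.0]
force: [-1.0, -0.2, 4.2]
gripper_width: 23.1
```

```bash
python3 -c "
from h import *
show((522.3,-115.8,83.4),20)"
```

```text
t 10.87 p [ 523.1 -115.7   83.4] x [ 4.e-04 -2.e-04 -1.e+00] phi 20.11 q [-13.7  23.3 107.1  -0.   49.5 -33.8] F [-1.05 -0.22  4.18] T [ 0.076  0.077 -0.054] w 23.13
tool delta cm (now axes) [-0.004 -0.083 -0.016]
turn units 0.019085342641927145 delta after turn [-0.004 -0.083 -0.015]
```

jog_arm(plan=[0,0,0,0,0,0,0,0,0,0,0,0,0,0,0,0,0,0,0,0,0,0,0,0], claw=4.5)

```text
time_s: 11.37
ee_pos: [523.0, -115.6, 82.8]
ee_rot: [-87.7, 90.0, -157.6]
force: [-0.3, -0.2, 0.0]
gripper_width: 45.0
```

```bash
python3 -c "
from h import *
show((522.3,-115.8,83.4),20)
i=env.grab_frame('side'); crop(i,335,180,60,55,10,f'pics/g_side.png')"
```

```text
t 11.37 p [ 523.  -115.6   82.8] x [-1.e-04 -1.e-04 -1.e+00] phi 20.12 q [-13.7  23.4 107.1  -0.   49.5 -33.8] F [-0.33 -0.21  0.05] T [ 0.06  -0.124 -0.023] w 45.0
tool delta cm (now axes) [-0.057 -0.076 -0.01 ]
turn units 0.01941504412612005 delta after turn [-0.057 -0.076 -0.01 ]
```

View pics/g_side.png

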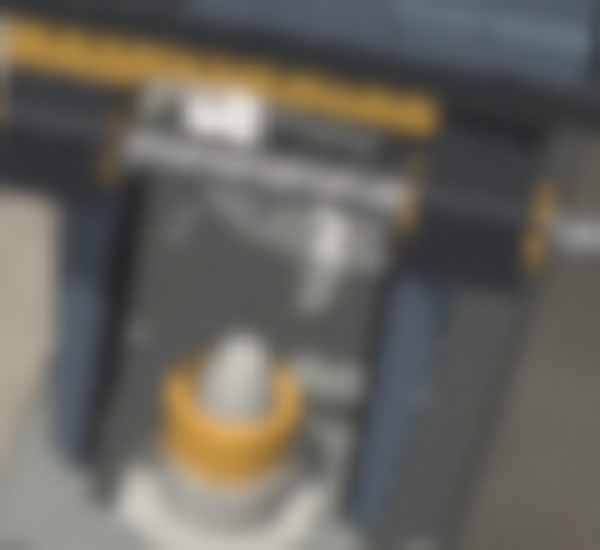

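jog_arm(plan=[-0.4,0,0,0,-1.0,0,0,0,-1.2,0,0,0,-1.2,0,0,0,-1.2,0,0,0,-1.2,0,0,1.0,-1.2,0,0,1.1,-0.3,0,0,1.1,0,0,0,1.1,0,0,0,1.1,0,0,0,1.1,0,0,0,1.1])

```text
time_s: 12.42
ee_pos: [523.3, -115.7, 161.1]
ee_rot: [100.3, 89.9, -15.5]
force: [0.3, -0.5, -0.1]
gripper_width: 44.8
```

jog_arm(plan=[0,0,0,1.1,0,0,0,1.1,0,0,0,1.1,0,0,0,1.1,0,0,0,1.1,0,0,0,1.1,0,0,0,1.1,0,0,0,0.5,0,0,0,0,0,0,0,0])

```text
time_s: 13.25
ee_pos: [523.2, -115.7, 160.7]
ee_rot: [146.1, 89.9, -18.5]
force: [-1.1, 0.3, -0.9]
gripper_width: 44.6
```

```bash
python3 -c "
from h import *
show((552,-222,140),-74.6)
i=env.grab_frame('side'); crop(i,325,155,80,100,6,f'pics/h_side.png')
i=env.grab_frame('top'); crop(i,295,190,120,90,6,f'pics/h_top.png')"
```

```text
t 13.25 p [ 523.2 -115.7  160.7] x [ 1.1e-03 -4.0e-04 -1.0e+00] phi -74.59 q [-13.7  18.4 101.6  -0.   59.9  60.9] F [-1.09  0.3  -0.93] T [0.053 0.057 0.047] w 44.58
tool delta cm (now axes) [ 2.079 11.014  0.054]
turn units 0.001255209626627618 delta after turn [ 2.072 11.015  0.05 ]
```

View pics/h_side.png

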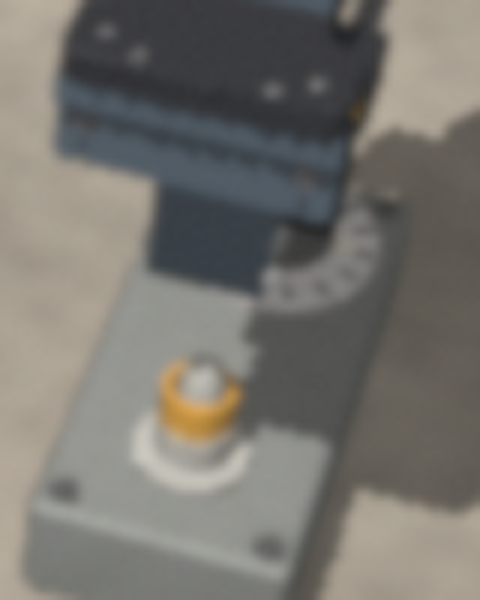

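View pics/h_top.png

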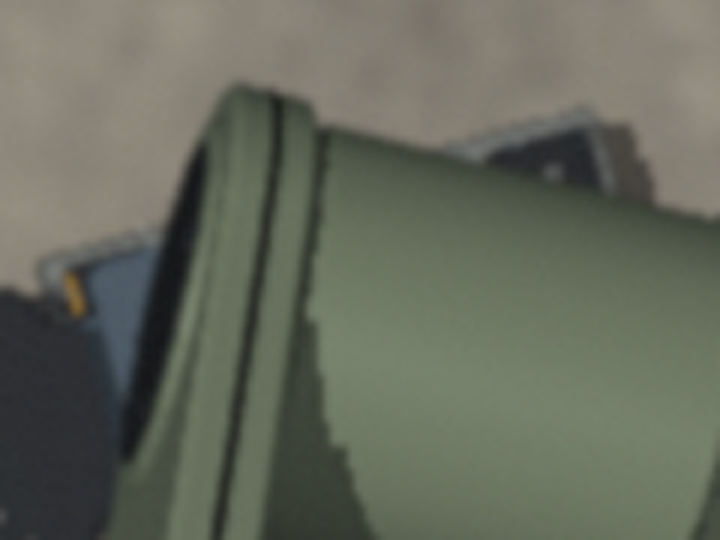

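jog_arm(plan=[0,0.8,0,0,0,1.6,0,0,0,2.0,0,0,0,2.1,0,0,0,2.0,0,0,0,1.5,0,0,0,0.8,0,0,0,0.2,0,0,0,0,0,0,0,0,0,0,0,0,0,0])

```text
time_s: 14.27
ee_pos: [551.8, -220.8, 160.0]
ee_rot: [-59.0, 90.0, 136.4]
force: [0.0, -0.9, -0.3]
gripper_width: 45.0
```

```bash
python3 - <<'E'
from h import *
show((552,-222,87),-74.6)
i=env.grab_frame('side'); crop(i,325,115,100,120,5,f'pics/i_side.png')
c=cv2.resize(i[200:235,335:385],None,fx=10,fy=10,interpolation=cv2.INTER_CUBIC)
h=cv2.cvtColor(c,cv2.COLOR_RGB2HSV); m=cv2.inRange(h,(13,120,80),(32,255,255))
N,L,S,C=cv2.connectedComponentsWithStats(m); k=1+S[1:,4].argmax(); x,y,w,hh,_=S[k]
print("seen x",335+x/10-.5,335+(x+w)/10-.5,"y",200+y/10-.5,200+(y+hh)/10-.5)
a=np.linspace(0,6.28,90)
for z in(56,58,60):
  P=[np.stack([522.8+12*np.cos(a),-115.6+12*np.sin(a),0*a+zz],1) for zz in(z,z+14)]
  q=proj('side',np.vstack(P)); print(z,q.min(0),q.max(0))
E
```

```text
t 14.27 p [ 551.8 -220.8  160. ] x [-4.e-04  4.e-04 -1.e+00] phi -74.63 q [-22.9  23.4  93.8   0.   62.9  51.7] F [ 0.02 -0.89 -0.32] T [0.007 0.008 0.027] w 44.97
tool delta cm (now axes) [7.297 0.12  0.013]
turn units -0.005641457859134391 delta after turn [7.297 0.116 0.015]
seen x 351.8 363.7 y 216.7 227.5
56 [350.75924693 214.47339633] [364.41440682 228.71956704]
58 [350.87607603 213.70785613] [364.55189726 227.96825686]
60 [350.99322424 212.94014817] [364.68976603 227.21479471]
```

View pics/i_side.png

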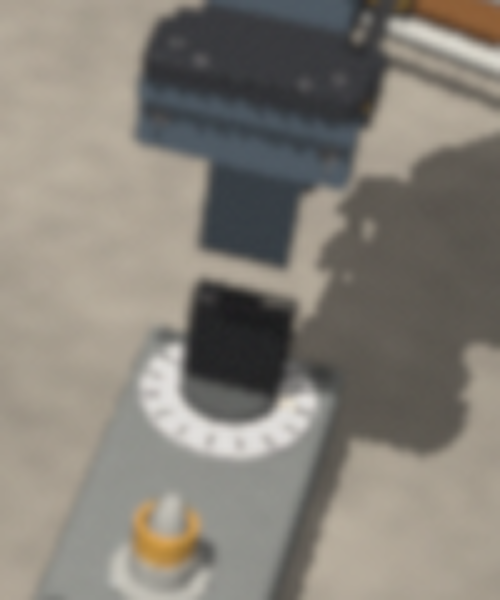

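jog_arm(plan=[0.6,0.1,0,0,1.0,0,0,0,1.0,0,0,0,1.0,0,0,0,1.0,0,0,0,1.0,0,0,0,0.8,0,0,0,0.5,0,0,0,0.3,0,0,0,0.1,0,0,0,0,0,0,0,0,0,0,0])

```text
time_s: 15.32
ee_pos: [552.7, -222.8, 87.4]
ee_rot: [138.1, 89.9, -26.6]
force: [0.2, -0.0, 0.7]
gripper_width: 45.0
```

```bash
python3 - <<'E'
from h import *
show((552,-222,87),-74.6)
i=env.grab_frame('side'); crop(i,325,115,100,120,5,f'pics/j_side.png')
E
```

```text
t 15.32 p [ 552.7 -222.8   87.4] x [ 9.e-04 -5.e-04 -1.e+00] phi -74.69 q [-23.1  27.6  98.6  -0.   53.7  51.6] F [ 0.23 -0.04  0.73] T [-0.035 -0.034  0.001] w 45.01
tool delta cm (now axes) [ 0.038 -0.1    0.046]
turn units -0.014186993983521745 delta after turn [ 0.038 -0.1    0.046]
```

View pics/j_side.png

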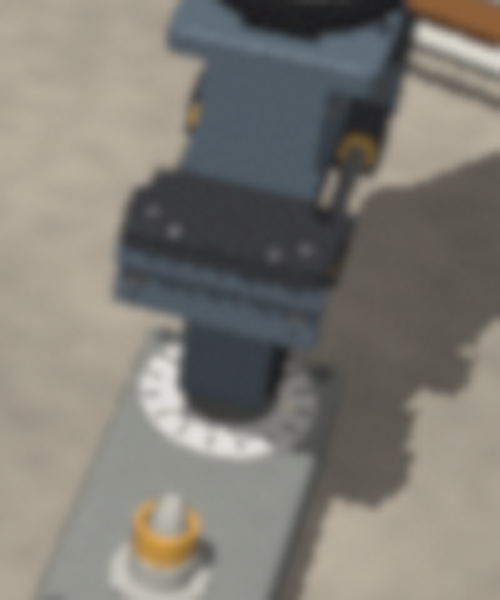

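jog_arm(plan=[0,-0.1,0,0,0,0,0,0,0,0,0,0,0,0,0,0,0,0,0,0,0,0,0,0,0,0,0,0,0,0,0,0,0,0,0,0,0,0,0,0], claw=0.5, newtons=12)

```text
time_s: 16.2
ee_pos: [552.0, -221.1, 87.0]
ee_rot: [-84.1, 89.9, 111.2]
force: [-0.7, 4.6, 3.2]
gripper_width: 14.0
```

```bash
python3 - <<'E'
from h import *
show((552,-222,87),-74.6)
E
```

```text
t 16.2 p [ 552.  -221.1   87. ] x [-4.e-04  1.e-03 -1.e+00] phi -74.7 q [-23.   27.5  98.8   0.1  53.7  51.7] F [-0.66  4.64  3.23] T [0.89  0.059 0.001] w 13.97
tool delta cm (now axes) [0.004 0.084 0.019]
turn units -0.016178681943425016 delta after turn [0.004 0.084 0.02 ]
```

jog_arm(plan=[0,-0.05,0,0,0,0,0,0,0,0,0,0,0,0,0,0], newtons=30)

```text
time_s: 16.53
ee_pos: [552.0, -221.1, 87.1]
ee_rot: [-104.0, 90.0, 91.4]
force: [-1.3, 3.8, 2.9]
gripper_width: 13.9
```

```bash
python3 -c "
from h import *
show((552,-222,87),-74.6)"
```

```text
t 16.53 p [ 552.  -221.1   87.1] x [-0.e+00  2.e-04 -1.e+00] phi -74.69 q [-22.9  27.5  98.8   0.   53.7  51.7] F [-1.31  3.79  2.89] T [0.813 0.19  0.047] w 13.93
tool delta cm (now axes) [0.006 0.087 0.021]
turn units -0.014822862373757554 delta after turn [0.006 0.087 0.021]
```

jog_arm(plan=[0,0,0,0.5,0,0,0,0.5,0,0,0,0.5,0,0,0,0.5,0,0,0,0.5,0,0,0,0.5,0,0,0,0.5,0,0,0,0.25,0,0,0,0,0,0,0,0])

```text
time_s: 17.37
ee_pos: [552.0, -221.2, 87.0]
ee_rot: [174.8, 90.0, -12.3]
force: [-1.2, 4.3, 4.7]
gripper_width: 14.3
```

```bash
python3 -c "
from h import *
show((552,-222,87),-97.2)"
```

```text
t 17.37 p [ 552.  -221.2   87. ] x [ 0. -0. -1.] phi -97.15 q [-22.9  27.5  98.8   0.   53.7  74.2] F [-1.16  4.32  4.7 ] T [ 0.733  0.191 -0.023] w 14.3
tool delta cm (now axes) [ 0.005  0.076 -0.011]
turn units 0.008880456095778774 delta after turn [ 0.005  0.076 -0.011]
```

First click at −97.15° (22.46° turned), torque near zero, so it is in the stop. Two more.

jog_arm(plan=[0,0,0,0.5,0,0,0,0.5,0,0,0,0.5,0,0,0,0.5,0,0,0,0.5,0,0,0,0.5,0,0,0,0.5,0,0,0,0.25,0,0,0,0,0,0,0,0])

```text
time_s: 18.2
ee_pos: [552.0, -221.4, 87.0]
ee_rot: [125.4, 90.0, -84.2]
force: [-1.6, 3.3, 3.9]
gripper_width: 13.9
```

jog_arm(plan=[0,0,0,0.5,0,0,0,0.5,0,0,0,0.5,0,0,0,0.5,0,0,0,0.5,0,0,0,0.5,0,0,0,0.5,0,0,0,0.25,0,0,0,0,0,0,0,0,0,0,0,0,0,0,0,0])

```text
time_s: 19.2
ee_pos: [551.9, -221.4, 87.0]
ee_rot: [112.7, 90.0, -119.5]
force: [-3.4, 2.0, 4.9]
gripper_width: 13.7
```

```bash
python3 - <<'E'
from h import *
show((552,-222,87),-142.2)
i=env.grab_frame('side'); crop(i,325,115,100,120,5,f'pics/k_side.png'); cv2.imwrite('pics/kfull.png',i[:,:,::-1])
i=env.grab_frame('top'); crop(i,295,190,120,90,6,f'pics/k_top.png')
E
```

```text
t 19.2 p [ 551.9 -221.4   87. ] x [-2.e-04 -4.e-04 -1.e+00] phi -142.14 q [-23.   27.5  98.8  -0.   53.7 119.2] F [-3.41  2.05  4.92] T [0.571 0.448 0.01 ] w 13.72
tool delta cm (now axes) [ 0.001  0.023 -0.054]
turn units 0.010587587480017646 delta after turn [ 0.001  0.023 -0.054]
```

View pics/k_side.png

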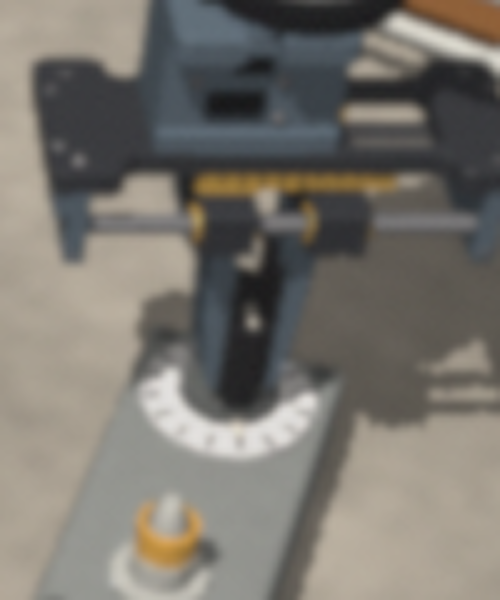

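View pics/k_top.png

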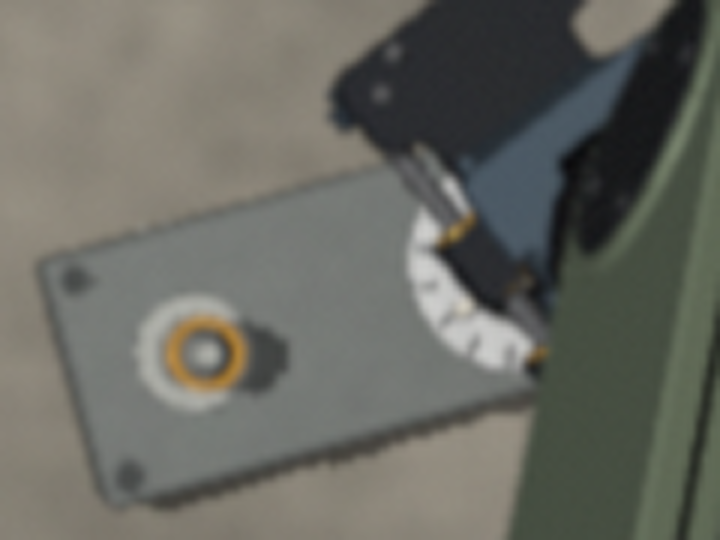

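View pics/kfull.png

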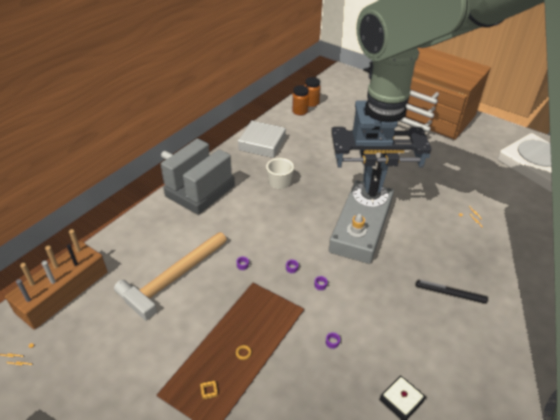

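```bash
python3 -c "
from h import *
print(env.job_done()); show()"
```

```text
the job is handed in; nothing more can be done
None
the job is handed in; nothing more can be done
```

The tall brass band is on the fixture's peg, and after that I turned the knob three clicks clockwise. I handed the job in at about 19 s with the knob still gripped at 30 N.

- **Band:** I pinched it at 10 N and lowered it until I felt about 4 N of contact at the expected height, then let go. The side camera put its height within about half a pixel of the fully seated position. Both final pictures show it around the peg.
- **Knob:** The gripper turned 67.45° against 67.5° for the third stop. The twisting moment there was about 0.01 N m, so it is resting in the stop. The orange mark on the dial moved about 67° in the top view, so the knob really turned with the gripper.
- **Other pieces:** In the final picture the thin ring, the square frame, the hammer and the cup are where they were.
- **Disagreements:** The two cameras differed by about 2 mm on the position of the peg, so I lined the band up with the peg in the side view alone. A side force of about 4 N stayed on the knob grip, with about 5 N upward.

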